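Close and seal the sample carton beside the stereo microscope

ROBOT

A 7-joint arm with a two-finger parallel gripper is mounted at the origin on the work surface. World frame = base frame: x ahead of the robot, y to its left, z up, the work surface at z = 0. Lengths are in m, angles in rad, forces in N, time in s.
With the tool pointing down it reaches from about 0.425 to 1.025 m from the base axis. Payload 9.4 kg.
Tool frame: the origin (TCP) lies on the mounting face of the last link; the fingertips stand 173 mm ahead of it and the grasp point (between the pads) lies 155 mm ahead of it; z points along the fingers, y is the line along which they close (so a half turn about z gives the same grasp; the last joint's range is limited). The gripper opens to 85 mm and grips with 20 to 120 N. Pads are 22 mm wide; open, the fingers measure 114 mm over their backs; the gripper's body (76 mm by 85 mm) begins 54 mm behind the grasp point. The pads swing forward as they close: fully open they stand 13 mm farther back than shut.
Start: joints at [1.045, 0.599, -0.003, 1.599, 0.002, 0.943, -0.08], TCP at [0.315, -0.653, 0.405] pointing down, gripper open.
Joint ranges: [-2.57, 2.57], [-0.35, 1.97], [-1.29, 1.29], [0.11, 2.56], [-1.05, 4.19], [0.11, 1.86], [-2.63, 2.63]. Speed limits (rad/s): [2.22, 2.22, 3.01, 3.01, 3.14, 3.14, 3.14].

INTERFACE

Orientations are given as a rotation vector (axis times angle).
In Python, from plant import observe, snapshot, camera_model, job_done gives the robot as it stands.
- The arm moves only by the shell command python3 -m inch 'ROWS' [FORCE]. ROWS is text: rows parted by semicolons, each of 7 numbers parted by spaces: the turn, a rotation vector about the tool's x, y, z as a fraction of full scale, then the shift along the tool's x, y, z as a fraction of full scale, then the opening, from 0 (shut) to 1 (fully open). In form: wx wy wz tx ty tz gripper; .... A call has exactly 8 rows; each row shifts and turns the commanded pose from where the row before left it, along the tool's axes as they then stand; what a row does not reach is not made up. Full scale, the value 1, is 0.2 m for a shift and 8 degrees for a turn. A row lasts 1/8 s, in which the tool goes at most 62.5 mm and 10.7 degrees, less where a joint would pass 70% of its speed; a pose out of reach is approached as far as the arm can. A call with a number of a shift or a turn outside -1 to 1 is refused whole. A call with a gripper value outside its range is refused whole. The fingers move at their own pace and stop on an object; FORCE is the grip in N (left out, the last holds). Time passes only in rows, so rows that do not move let the fingers close, or fill a call up. It gives the time, the measured TCP pose, the force, the opening and the grip force at its end, in the units of the state.
- observe(): the state, without advancing time (a new reading comes with each control period).
- snapshot(name): name is "scene" or "top" or "wrist"; returns (picture, depth): 400x640x3 uint8, red, green, blue; 400x640 float32, m along the optical axis (not along the pixel's ray), 0 where there is no reading.
- camera_model(name): a dict with "intrinsics" (3x3 intrinsics, pixels), "R" (3x3) and "t" (3): a world point X has camera coordinates R X + t; the wrist camera has in their place "mount" (4x4, takes a point from camera to tool coordinates, whose origin is the TCP and whose axes are the flange's). Camera axes: x right, y down, z forward; pixel columns grow to the right and rows downward; lengths in m; the calibration is good to about 2 mm. The wrist camera is an equidistant fisheye: a pixel r from the principal point sees the ray r / f radians off the axis. A picture is of the moment at which its call begins: read the wrist's pose just before it. camera_model takes no time and is no camera call.
- job_done(): hands the job in; it is judged then, once.
The state is a dict: "time": time; "qpos": joint angles; "joint_vel": joint speeds; "joint_torque": joint torques, N m; "position": TCP position; "ee_rot": TCP orientation; "force": force on the tool from outside, world axes, zero at the start; "torque": the same for the moment, N m; "opening": finger opening in m; "finger_force": force on a finger pad.
Only numpy, scipy, OpenCV 4.12 (cv2) and the standard library are available. Lean on these libraries where they do the work, as an engineer would, in place of code of your own. Each camera call takes 0.05 s, during which the arm holds its last target. There are 200 camera calls.

TASK

Close the open cardboard carton by folding its top flaps down flat: first the two end flaps (the one nearest the robot and the one farthest from it), then the plain right flap, and last the left flap with the blue sticky strip. Then press firmly down on the blue strip for about a second so that it sticks, without crushing the carton, and let go. Do not bump the microscope that hangs over one side of the carton, and leave everything else on the bench where it stands.

Things in the scene. Friction and masses are not known exactly. Their poses are not given: they have to be found in the camera images.
- carton: Brown cardboard carton, full, stays put. 150 mm along its x, 160 mm along its y, walls 4 mm. Origin: centre of its underside; z up, -x the end near the robot, +y the left side. Hinge lines at mid-thickness: x=-75 z=112 mm (near), x=+75 z=112 (far), y=-80 z=118 (right), y=+80 z=124 (left). Pressed from above it gives 3 mm per 10 N; the tool pressing it with more than 40 N crushes it.
- near_flap (a joint): Near end flap, 62 mm from hinge to free edge, 130 mm wide, 4 mm thick; lies lowest when closed. Its stiff crease keeps it where it is left. 0 = closed flat, 1.57 = upright, more = leaning outwards.
- far_flap (a joint): Far end flap, 62 mm from hinge to free edge, 130 mm wide, 4 mm thick; lies lowest when closed. Its stiff crease keeps it where it is left. 0 = closed flat, 1.57 = upright, more = leaning outwards.
- right_flap (a joint): Plain right flap, 90 mm from hinge to free edge, 146 mm wide, 4 mm thick; lies 2 mm above the end flaps when closed. Its stiff crease keeps it where it is left. 0 = closed flat, 1.57 = upright, more = leaning outwards.
- left_flap (a joint): Left flap with the blue strip, 100 mm from hinge to free edge, 146 mm wide, 4 mm thick; lies 2 mm above the right flap when closed. Its stiff crease keeps it where it is left. 0 = closed flat, 1.57 = upright, more = leaning outwards.
- seal_strip: Blue foam-backed sticky strip, 40 mm by 146 mm, 5 mm thick, on the outer face of the left flap along its free edge (middle 80 mm from the hinge); its top is 131 mm above the bench when closed. Origin: middle of its underside. It yields up to 3 mm and sticks when the fingers press it down with at least 8 N for 0.5 s with the carton closed.
- near_flap_edge (a point): Middle of the free edge of the near flap.
- far_flap_edge (a point): Middle of the free edge of the far flap.
- right_flap_edge (a point): Middle of the free edge of the right flap.
- left_flap_edge (a point): Middle of the free edge of the left flap.
- microscope: Cream stereo microscope, fixed, at the left or the right of the carton, its head hanging close beside that side. Origin: centre under its base plate (220 x 130 x 18 mm). Column 45 x 50 mm at x=+82, 380 mm high. Head: 50 mm radius about x=-60, heights 247 to 360 mm; above it a block 130 x 88 mm to 415 mm and two eyepieces rising to x=-180, height 465 mm.
- scope_lens (a point): Centre of the underside of the microscope's head, 250 mm above the bench; 50 mm radius.
- balance: Blue bench balance, fixed, on the other side of the carton; 210 x 130 mm, steel pan at 68 mm height. Origin: centre of its underside.
- small_bottle: Amber bottle, 56 mm diameter, 120 mm high, standing behind the carton. Origin: centre of its underside.
- petri_dish: Clear flat dish, 90 mm diameter, 16 mm high, lying in front of the carton. Origin: centre of its underside.
- slide_box: Green slide box, 75 x 100 mm, 35 mm high, in front of the carton. Origin: centre of its underside.
- tall_bottle: Amber bottle, 90 mm diameter, 210 mm high. Origin: centre of its underside.
- flask: Conical glass flask, 96 mm diameter, 150 mm high. Origin: centre of its underside.
- tube_rack: White rack with three blue-capped tubes, 70 x 160 mm, 114 mm high. Origin: centre of its underside.
Not all that is in view belongs to the job. Several things have the shape of the carton; the one meant has the colours described above.

How it is judged:
On the way, in this order (a step that is already met when the one before it is completed fails the run):
1. both end flaps are folded down while both side flaps are still open (value of joint each of near_flap, far_flap below 0.12 rad and value of joint each of right_flap, left_flap above 0.6 rad), for 0.1 s.
2. then the right flap is folded down while the left one is still open (value of joint right_flap below 0.12 rad and value of joint left_flap above 0.6 rad), for 0.1 s.
3. then the left flap is folded down and its blue strip is pressed by the fingers with at least 8 N for 0.5 s (value of joint left_flap below 0.08 rad and contact force between the fingers and seal_strip above 8 N), for 0.5 s.
At the end, for the whole second after the job is handed in: All four flaps lie closed: the end flaps and the right flap within 0.10 rad of flat, the left flap with the blue strip within 0.08 rad, at rest, after having been folded in order and the strip pressed (value of joint each of near_flap, far_flap, right_flap below 0.1 rad and value of joint left_flap below 0.08 rad and velocity of joint left_flap below 0.05 rad/s); the robot touches nothing.
It fails at once if the carton is crushed: the tool presses on it with more than 40 N (contact force between any of the fingers, the arm and carton above 40 N).
It fails at once if the microscope is bumped (over 3 N) (contact force between any of the fingers, the arm and microscope above 3 N).
It fails at once if another thing on the bench is moved by more than 25 mm (distance of any of small_bottle, petri_dish, slide_box, tall_bottle, flask, tube_rack from where it was at the start of the episode above 0.025 m).
It also fails if it takes over 70 s, if anything falls off the work surface, if the arm or the gripper's body presses on something with over 40 N, if the wrist force passes 120 N, or if a joint passes its speed limit or range.

## Working session

There is one attempt and no reset: what is moved stays moved. The work goes in short steps, Python scripts to look and compute and a shell command to move; the robot and the scene stay as the last step left them, time stands still between calls to the robot, and variables do not carry over. Pictures are saved under pics/ and viewed, at most 10 in all, crops included, and the job is handed in when it is done.

```bash
mkdir -p pics; ls; python3 - <<'E'
from plant import *
import cv2,numpy as np
s=observe(); print({k:np.round(v,3) for k,v in s.items()})
for n in("scene","top"):
    p,d=snapshot(n); np.savez(f"pics/{n}0.npz",p=p,d=d); cv2.imwrite(f"pics/{n}0.png",p[:,:,::-1])
    c=camera_model(n); print(n,c)
print(camera_model("wrist"))
E
```

```text
pics
{'time': np.float64(0.0), 'qpos': array([ 1.045,  0.6  , -0.003,  1.6  ,  0.002,  0.943, -0.08 ]), 'joint_vel': array([-0.001,  0.001,  0.001, -0.   , -0.001,  0.001, -0.001]), 'joint_torque': array([ 1.0000e-03, -7.7646e+01,  1.5650e+00, -2.5801e+01,  1.2000e-02,
        9.0000e-03, -0.0000e+00]), 'position': array([ 0.314, -0.653,  0.404]), 'ee_rot': array([-3.061e+00, -6.990e-01,  1.000e-03]), 'force': array([-0.076, -0.208,  0.04 ]), 'torque': array([-0.056,  0.047,  0.033]), 'finger_force': np.float64(0.0), 'opening': np.float64(0.085)}
scene {'intrinsics': array([[384.29941179,   0.        , 315.41918681],
       [  0.        , 384.29941179, 200.44060765],
       [  0.        ,   0.        ,   1.        ]]), 'R': array([[ 0.25511449,  0.96681515,  0.01360402],
       [ 0.82437164, -0.21013207, -0.52560052],
       [-0.5052999 ,  0.14530308, -0.85062273]]), 't': array([-0.1677234 , -0.31230534,  1.60162519])}
top {'intrinsics': array([[514.62382514,   0.        , 318.67550778],
       [  0.        , 514.62382514, 205.73640751],
       [  0.        ,   0.        ,   1.        ]]), 'R': array([[-0.00621166, -0.99997585,  0.00311731],
       [-0.99847435,  0.00603123, -0.05488707],
       [ 0.05486695, -0.0034535 , -0.9984877 ]]), 't': array([0.03485632, 0.48978224, 1.76835718])}
{'intrinsics': array([[309.70691629,   0.        , 321.39365017],
       [  0.        , 309.70691629, 199.33327167],
       [  0.        ,   0.        ,   1.        ]]), 'mount': array([[ 5.14666339e-05, -9.49648247e-01, -3.13318057e-01,
         8.10648634e-02],
       [ 9.99999773e-01,  2.59344484e-04, -6.21794397e-04,
         1.31441270e-03],
       [ 6.71743269e-04, -3.13317954e-01,  9.49648044e-01,
         3.06569627e-02],
       [ 0.00000000e+00,  0.00000000e+00,  0.00000000e+00,
         1.00000000e+00]])}
```

View pics/scene0.png

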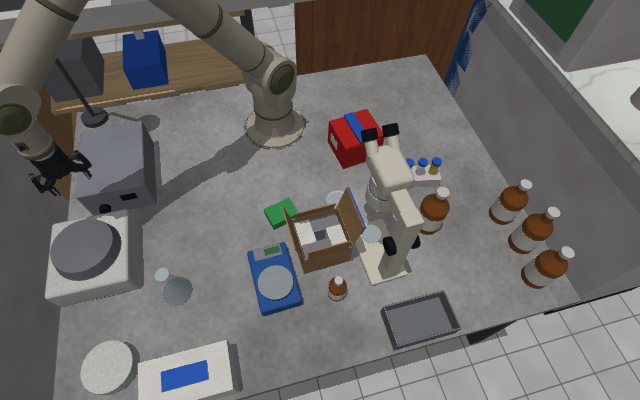

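View pics/top0.png

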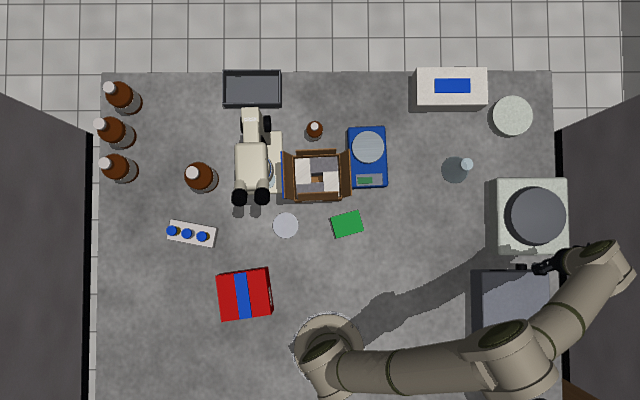

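The job's carton is the open brown one (scene 320,235; top 317,175). Things that could be mistaken for it are the red box with a blue stripe (top 244,294), the white box with a blue label (top 450,88) and the grey tray (top 252,88). I'll check a close crop and build height maps.

```bash
cat > h.py <<'E'
import numpy as np,cv2
from plant import *
def cloud(n,d):
    c=camera_model(n);K=c["intrinsics"];v,u=np.mgrid[0:400,0:640]
    P=np.stack([(u-K[0,2])/K[0,0]*d,(v-K[1,2])/K[1,1]*d,d],-1)
    return (P-c["t"])@c["R"]   # R^T(P-t)
E
python3 - <<'E'
from h import *
z=np.load("pics/top0.npz");X=cloud("top",z["d"]);ok=z["d"]>0
hsv=cv2.cvtColor(z["p"],cv2.COLOR_RGB2HSV)
def st(nm,m):
    m=m&ok;P=X[m]
    print(nm,m.sum(),np.round(np.percentile(P,[1,10,50,90,99],axis=0).T,3).tolist())
def box(u0,u1,v0,v1):
    m=np.zeros((400,640),bool);m[v0:v1,u0:u1]=1;return m
H,S,V=hsv[...,0],hsv[...,1],hsv[...,2]
brown=(H<22)&(S>70)
st("brown",brown&box(275,355,140,210))
st("wallside",box(346,385,125,190)&(H>100)&(H<125)&(S>120))
st("blueflap",box(272,292,140,210)&(H>100)&(H<125)&(S>60))
st("green",(H>40)&(H<80)&(S>120)&box(320,370,200,245))
st("petri",box(274,297,214,236))
st("bottle",box(305,325,120,141))
st("scope",box(232,275,105,210)&(X[...,2]>.24))
st("rack",box(165,218,218,250)&(X[...,2]>.03))
st("tall",box(180,220,155,195)&(X[...,2]>.05))
print("bench",np.round(X[250,400],3))
a=cv2.resize(z["p"][110:240,220:400,::-1],None,fx=4.4,fy=4.4,interpolation=cv2.INTER_CUBIC)
s=np.load("pics/scene0.npz")["p"][120:310,240:450,::-1]
cv2.imwrite("pics/c1.png",a); cv2.imwrite("pics/c2.png",cv2.resize(s,None,fx=3.1,fy=3.1,interpolation=cv2.INTER_CUBIC))
# row-wise profile through carton: along y at x-mid
for v in (165,175,185): print(v,[(u,*np.round(X[v,u],3)[1:]) for u in range(268,360,4)])
for u in (305,318,330): print(u,[(v,*np.round(X[v,u],3)[[0,2]]) for v in range(144,210,4)])
E
```

```text
brown 1902 [[0.504, 0.512, 0.581, 0.656, 0.662], [-0.065, -0.055, 0.038, 0.131, 0.141], [-0.001, 0.075, 0.148, 0.201, 0.223]]
wallside 1000 [[0.552, 0.568, 0.633, 0.75, 0.76], [-0.193, -0.187, -0.125, -0.079, -0.07], [0.012, 0.041, 0.049, 0.055, 0.059]]
blueflap 88 [[0.506, 0.518, 0.579, 0.639, 0.659], [0.141, 0.142, 0.145, 0.151, 0.165], [0.004, 0.212, 0.219, 0.225, 0.228]]
green 632 [[0.385, 0.398, 0.426, 0.457, 0.47], [-0.115, -0.102, -0.064, -0.024, -0.013], [0.024, 0.029, 0.035, 0.04, 0.045]]
petri 505 [[0.389, 0.396, 0.427, 0.455, 0.462], [0.11, 0.117, 0.148, 0.18, 0.187], [-0.003, 0.007, 0.015, 0.021, 0.027]]
bottle 418 [[0.72, 0.723, 0.742, 0.785, 0.794], [0.011, 0.017, 0.046, 0.072, 0.078], [-0.012, -0.004, 0.067, 0.114, 0.126]]
scope 2988 [[0.475, 0.497, 0.59, 0.72, 0.746], [0.168, 0.177, 0.214, 0.248, 0.262], [0.252, 0.356, 0.413, 0.445, 0.459]]
rack 1000 [[0.354, 0.371, 0.398, 0.429, 0.443], [0.385, 0.401, 0.459, 0.521, 0.543], [0.035, 0.04, 0.047, 0.114, 0.121]]
tall 728 [[0.542, 0.55, 0.578, 0.612, 0.628], [0.38, 0.386, 0.411, 0.442, 0.466], [0.057, 0.096, 0.145, 0.209,
[... 4767 characters left out ...]
(0.663), np.float64(0.181)), (152, np.float64(0.658), np.float64(0.134)), (156, np.float64(0.655), np.float64(0.064)), (160, np.float64(0.637), np.float64(0.1)), (164, np.float64(0.624), np.float64(0.094)), (168, np.float64(0.611), np.float64(0.091)), (172, np.float64(0.598), np.float64(0.089)), (176, np.float64(0.584), np.float64(0.092)), (180, np.float64(0.571), np.float64(0.092)), (184, np.float64(0.557), np.float64(0.094)), (188, np.float64(0.543), np.float64(0.103)), (192, np.float64(0.525), np.float64(0.165)), (196, np.float64(0.514), np.float64(0.139)), (200, np.float64(0.508), np.float64(0.039)), (204, np.float64(0.496), np.float64(0.003)), (208, np.float64(0.483), np.float64(-0.0))]
```

View pics/c2.png

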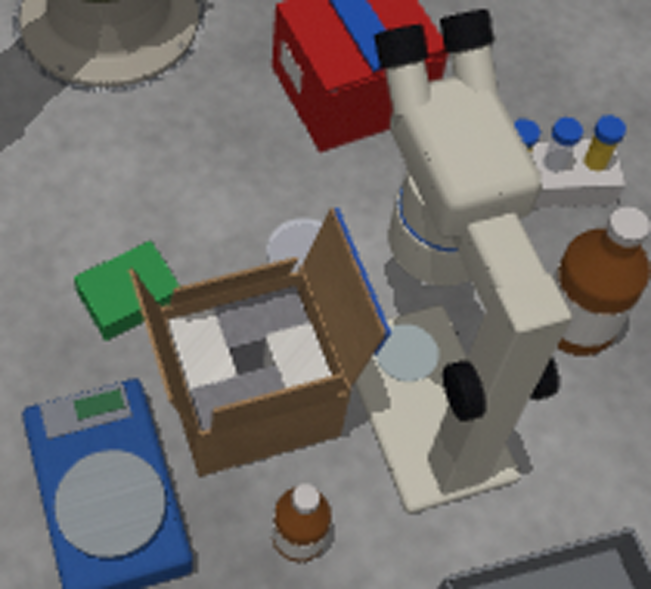

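View pics/c1.png

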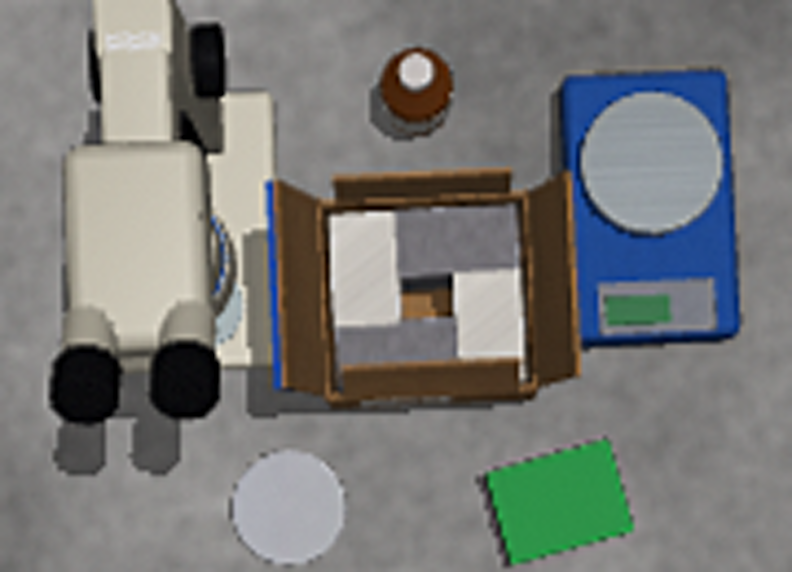

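The crop confirms the brown carton. Blue strip is on the left flap (crop c1 275,285) beside the microscope. The near flap leans inward, the far flap is about upright, and both side flaps lean outward. Next I'll fit planes to get accurate numbers.

```bash
python3 - <<'E'
from h import *
A=[];C=[]
for n in("top","scene"):
    z=np.load(f"pics/{n}0.npz");m=z["d"]>0;A.append(cloud(n,z["d"])[m]);C.append(cv2.cvtColor(z["p"],cv2.COLOR_RGB2HSV)[m])
for i,n in enumerate(("top","scene")):
    P,h=A[i],C[i];br=(h[:,0]<22)&(h[:,1]>70)
    def sel(a,b,c,d,e,f,m=br): 
        return P[m&(P[:,0]>a)&(P[:,0]<b)&(P[:,1]>c)&(P[:,1]<d)&(P[:,2]>e)&(P[:,2]<f)]
    for nm,q,ax,zh in(("left",sel(.5,.67,.11,.155,.135,.24),1,.124),("right",sel(.5,.67,-.08,-.03,.13,.23),1,.118),("near",sel(.49,.545,-.02,.1,.125,.2),0,.112),("far",sel(.64,.69,-.02,.1,.125,.2),0,.112)):
        if len(q)<15: print(n,nm,len(q));continue
        o=1-ax
        M=np.c_[q[:,o],q[:,2]-zh,np.ones(len(q))];b=q[:,ax]
        for _ in range(4):
            k=np.linalg.lstsq(M,b,rcond=None)[0];r=abs(M@k-b);g=r<max(.004,2*np.median(r));M,b=M[g],b[g]
        mid=.582 if ax else .04
        print(n,nm,len(q),"yaw slope %.3f lean(dp/dz) %.3f hinge@mid %.4f"%(k[0],k[1],k[0]*mid+k[2]),"zmax %.3f"%np.percentile(q[:,2],98),"range other",np.round(np.percentile(q[:,o],[1,99]),3))
    # near/far outer walls
    for nm,q,ax in(("nearwall",sel(.48,.53,-.02,.1,.02,.09),0),("farwall",sel(.63,.68,-.02,.1,.02,.09),0),("rightwall",sel(.53,.63,-.06,-.02,.07,.11),1)):
        if len(q)>10:print(n,nm,len(q),np.round(np.median(q,0),4))
    cr=(P[:,0]>.45)&(P[:,0]<.8)&(P[:,1]>.13)&(P[:,1]<.32)
    for lo,hi in((.20,.25),(.25,.35),(.35,.40),(.405,.42),(.43,.47)):
        q=P[cr&(P[:,2]>lo)&(P[:,2]<hi)]
        if len(q)>10: print(n,"scope",lo,hi,len(q),np.round(np.percentile(q[:,:2],[2,50,98],axis=0),3).tolist())
    q=P[(P[:,0]>.68)&(P[:,0]<.82)&(P[:,1]>-.02)&(P[:,1]<.11)&(P[:,2]>.03)]
    print(n,"bottle",len(q),np.round(np.percentile(q,[2,50,98],axis=0),3).tolist())
E
```

```text
top left 405 yaw slope 0.041 lean(dp/dz) 0.242 hinge@mid 0.1165 zmax 0.224 range other [0.506 0.648]
top right 400 yaw slope 0.039 lean(dp/dz) -0.273 hinge@mid -0.0397 zmax 0.209 range other [0.513 0.655]
top near 246 yaw slope -0.041 lean(dp/dz) 0.322 hinge@mid 0.5041 zmax 0.174 range other [-0.02   0.099]
top far 182 yaw slope -0.038 lean(dp/dz) 0.104 hinge@mid 0.6543 zmax 0.180 range other [-0.018  0.098]
top nearwall 23 [0.5076 0.0102 0.053 ]
top farwall 34 [0.6528 0.0316 0.0784]
top rightwall 26 [ 0.5945 -0.0376  0.096 ]
top scope 0.2 0.25 267 [[0.508, 0.133], [0.59, 0.142], [0.737, 0.21]]
top scope 0.25 0.35 273 [[0.557, 0.169], [0.713, 0.19], [0.749, 0.267]]
top scope 0.35 0.4 695 [[0.55, 0.173], [0.695, 0.219], [0.746, 0.247]]
top scope 0.405 0.42 1296 [[0.522, 0.175], [0.584, 0.217], [0.639, 0.259]]
top scope 0.43 0.47 540 [[0.472, 0.165], [0.494, 0.203], [0.523, 0.261]]
top bottle 249 [[0.72, 0.019, 0.037], [0.74, 0.046, 0.084], [0.771, 0.073, 0.125]]
scene left 654 yaw slope 0.043 lean(dp/dz) 0.243 hinge@mid 0.1140 zmax 0.223 range other [0.508 0.651]
scene right 241 yaw slope 0.038 lean(dp/dz) -0.282 hinge@mid -0.0413 zmax 0.208 range other [0.519 0.659]
scene near 146 yaw slope -0.041 lean(dp/dz) 0.282 hinge@mid 0.5092 zmax 0.174 range other [-0.017  0.095]
scene far 243 yaw slope -0.039 lean(dp/dz) 0.071 hinge@mid 0.6589 zmax 0.176 range other [-0.018  0.098]
scene nearwall 11 [0.5089 0.0435 0.0884]
scene farwall 297 [0.6563 0.0398 0.0567]
scene scope 0.2 0.25 472 [[0.511, 0.131], [0.633, 0.143], [0.755, 0.255]]
scene scope 0.25 0.35 1138 [[0.573, 0.167], [0.715, 0.196], [0.75, 0.258]]
scene scope 0.35 0.4 1291 [[0.545, 0.17], [0.681, 0.208], [0.749, 0.246]]
scene scope 0.405 0.42 1310 [[0.524, 0.171], [0.588, 0.212], [0.642, 0.255]]
scene scope 0.43 0.47 477 [[0.483, 0.162], [0.505, 0.198], [0.526, 0.257]]
scene bottle 345 [[0.731, 0.017, 0.033], [0.76, 0.038, 0.083], [0.777, 0.067, 0.123]]
```

```bash
cat >> h.py <<'E'
from scipy.spatial.transform import Rotation as Ro
C0=np.array([.5815,.0375,0]);RC=Ro.from_euler('z',.040).as_matrix()
def st():
    s=observe();R=Ro.from_rotvec(s["ee_rot"]).as_matrix();p=np.array(s["position"])
    tip=RC.T@(p+R@[0,0,.173]-C0)
    print("t %.2f"%s["time"],"tip(carton,mm)",np.round(tip*1e3,1),"tcp",np.round(p,3),"axes(carton)\n",np.round(RC.T@R,3).tolist(),"F",np.round(s["force"],1),"op %.3f"%s["opening"],"q",np.round(s["qpos"],2))
if __name__=="__main__": st()
E
python3 -m inch '0 0 .73 .1 0 -.125 0;0 0 .73 .1 0 -.125 0;0 0 .73 .1 0 -.125 0;0 0 .73 .1 0 -.125 0;0 0 0 .1 -.25 0 0;0 0 0 .1 -.25 0 0;0 0 0 .1 -.25 0 0;0 0 0 .1 -.25 0 0' 20; python3 h.py
```

```text
time: 1.1
position: [0.4627, -0.4251, 0.5044]
ee_rot: [-3.141, -0.065, 0.001]
force: [1.9, -0.3, -0.3]
opening: 0.0004
finger_force: 0.0
t 1.10 tip(carton,mm) [-137.3 -457.4  331.4] tcp [ 0.463 -0.425  0.504] axes(carton)
 [[1.0, 0.001, -0.0], [0.001, -1.0, 0.0], [-0.0, -0.0, -1.0]] F [ 1.9 -0.3 -0.3] op 0.000 q [ 0.59  0.39  0.09  1.72 -0.04  1.04 -0.84]
```

```bash
python3 -m inch '0 0 0 0 -.28 0 0;0 0 0 0 -.28 0 0;0 0 0 0 -.28 0 0;0 0 0 0 -.28 0 0;0 0 0 .03 -.28 .1 0;0 0 0 .03 -.28 .15 0;0 0 0 .03 -.28 .2 0;0 0 0 0 -.28 .2 0'; python3 h.py
```

```text
time: 2.1
position: [0.4616, 0.0114, 0.382]
ee_rot: [-3.141, -0.064, -0.002]
force: [1.2, 0.0, -0.3]
opening: -0.0
finger_force: 0.0
t 2.10 tip(carton,mm) [-120.6  -21.2  209. ] tcp [0.462 0.011 0.382] axes(carton)
 [[1.0, 0.001, 0.001], [0.001, -1.0, 0.0], [0.001, -0.0, -1.0]] F [ 1.2  0.  -0.3] op -0.000 q [-0.08  0.32 -0.09  2.2   0.05  0.61 -1.73]
```

```bash
python3 -m inch '0 0 0 0 0 .2 0;0 0 0 .05 0 .1 0;0 0 0 .115 0 0 0;0 0 0 .115 0 0 0;0 0 0 .055 0 .035 0;0 0 0 .035 0 .05 0;0 0 0 .025 0 .05 0;0 0 0 .01 0 .03 0'; python3 h.py
```

```text
time: 3.1
position: [0.5421, 0.0131, 0.2887]
ee_rot: [3.141, 0.065, -0.003]
force: [-1.8, 0.5, 0.7]
opening: -0.0001
finger_force: 0.5
t 3.10 tip(carton,mm) [-40.6 -22.8 115.7] tcp [0.542 0.013 0.289] axes(carton)
 [[1.0, 0.001, -0.002], [0.001, -1.0, -0.0], [-0.002, 0.0, -1.0]] F [-1.8  0.5  0.7] op -0.000 q [-0.08  0.55 -0.07  2.12  0.08  0.48 -1.74]
```

```bash
python3 -m inch '0 0 0 .03 0 .01 0;0 0 0 .03 -.03 .005 0;0 0 0 0 -.03 .005 0;0 0 0 0 0 0 0;0 0 0 0 0 0 0;0 0 0 0 0 0 0;0 0 0 0 0 0 0;0 0 0 0 0 0 0'; python3 h.py
```

```text
time: 4.1
position: [0.5549, 0.0254, 0.2867]
ee_rot: [3.141, 0.064, 0.004]
force: [-0.3, -1.3, 6.3]
opening: 0.0002
finger_force: 3.3
t 4.10 tip(carton,mm) [-26.7 -11.  113.7] tcp [0.555 0.025 0.287] axes(carton)
 [[1.0, 0.001, 0.002], [0.001, -1.0, -0.0], [0.002, 0.0, -1.0]] F [-0.3 -1.3  6.3] op 0.000 q [-0.1   0.56 -0.07  2.09  0.08  0.49 -1.75]
```

```bash
python3 -m inch '0 0 0 0 0 -.25 0;0 0 0 0 -.03 -.25 0;0 0 0 .23 -.02 0 0;0 0 0 .23 0 0 0;0 0 0 .23 0 0 0;0 0 0 0 0 .1 0;0 0 0 0 0 .15 0;0 0 0 0 0 .08 0'; python3 h.py
```

```text
time: 5.1
position: [0.6915, 0.0414, 0.3184]
ee_rot: [3.141, 0.065, -0.002]
force: [-0.9, 0.1, 0.2]
opening: 0.0002
finger_force: 0.0
t 5.10 tip(carton,mm) [109.9  -0.5 145.4] tcp [0.691 0.041 0.318] axes(carton)
 [[1.0, 0.001, -0.001], [0.001, -1.0, -0.0], [-0.001, 0.0, -1.0]] F [-0.9  0.1  0.2] op 0.000 q [-0.1   0.65 -0.07  1.75  0.06  0.75 -1.73]
```

```bash
python3 -m inch '0 0 0 -.11 0 0 0;0 0 0 -.06 0 -.02 0;0 0 0 -.055 0 0 0;0 0 0 -.055 0 .03 0;0 0 0 -.035 0 .05 0;0 0 0 -.025 0 .05 0;0 0 0 -.02 0 .045 0;0 0 0 -.04 0 .01 0'; python3 h.py; python3 -m inch '0 0 0 -.03 0 .003 0;0 0 0 0 0 0 0;0 0 0 0 0 0 0;0 0 0 0 0 0 0;0 0 0 0 0 0 0;0 0 0 0 0 0 0;0 0 0 0 0 0 0;0 0 0 0 0 0 0'; python3 h.py
```

```text
time: 6.1
position: [0.6128, 0.0381, 0.2866]
ee_rot: [-3.14, -0.065, -0.006]
force: [5.5, -0.2, 7.4]
opening: -0.0002
finger_force: 3.7
t 6.10 tip(carton,mm) [ 32.   -0.5 113.6] tcp [0.613 0.038 0.287] axes(carton)
 [[1.0, 0.001, 0.004], [0.001, -1.0, 0.0], [0.004, -0.0, -1.0]] F [ 5.5 -0.2  7.4] op -0.000 q [-0.11  0.61 -0.07  1.96  0.07  0.57 -1.75]
time: 7.1
position: [0.6064, 0.0379, 0.2868]
ee_rot: [-3.141, -0.065, -0.004]
force: [2.9, -0.1, 7.1]
opening: 0.0
finger_force: 3.2
t 7.10 tip(carton,mm) [ 25.3  -0.5 113.8] tcp [0.606 0.038 0.287] axes(carton)
 [[1.0, 0.001, 0.003], [0.001, -1.0, 0.0], [0.003, -0.0, -1.0]] F [ 2.9 -0.1  7.1] op 0.000 q [-0.11  0.61 -0.07  1.97  0.07  0.56 -1.75]
```

```bash
python3 -m inch '0 0 0 0 0 -.25 0;0 0 0 0 0 -.25 0;0 0 0 -.06 .1 -.13 0;0 0 0 -.06 .25 0 0;0 0 0 0 .25 0 0;0 0 0 0 .1 0 0;0 0 0 0 0 .2 0;0 0 0 0 0 .11 0'; python3 h.py; python3 - <<'E'
from h import *
p,d=snapshot("scene");np.savez("pics/scene1.npz",p=p,d=d)
cv2.imwrite("pics/s1.png",cv2.resize(p[120:310,240:450,::-1],None,fx=3,fy=3))
E
```

```text
time: 8.1
position: [0.5868, -0.1028, 0.3483]
ee_rot: [-3.14, -0.064, 0.003]
force: [-0.7, -0.0, 0.5]
opening: -0.0004
finger_force: 0.0
t 8.10 tip(carton,mm) [  -0.6 -140.3  175.3] tcp [ 0.587 -0.103  0.348] axes(carton)
 [[1.0, 0.001, -0.002], [0.001, -1.0, 0.001], [-0.002, -0.001, -1.0]] F [-0.7 -0.   0.5] op -0.000 q [ 0.12  0.51 -0.07  1.95  0.05  0.68 -1.5 ]
```

View pics/s1.png

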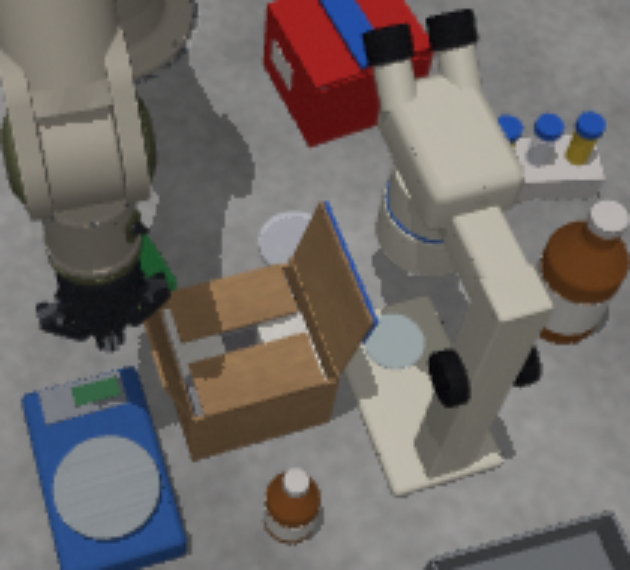

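Both end flaps lie flat (crop s1 240,300 and 265,380). Now the right flap.

```bash
python3 -m inch '0 0 0 0 -.13 0 0;0 0 0 0 -.085 -.015 0;0 0 0 0 -.085 0 0;0 0 0 0 -.08 .025 0;0 0 0 0 -.07 .045 0;0 0 0 0 -.055 .06 0;0 0 0 0 -.035 .075 0;0 0 0 0 -.02 .075 0'; python3 h.py; python3 -m inch '0 0 0 0 -.05 .01 0;0 0 0 0 0 .007 0;0 0 0 0 0 0 0;0 0 0 0 0 0 0;0 0 0 0 0 0 0;0 0 0 0 0 0 0;0 0 0 0 0 0 0;0 0 0 0 0 0 0'; python3 h.py
```

```text
time: 9.15
position: [0.5827, 0.0091, 0.2958]
ee_rot: [3.141, 0.065, -0.001]
force: [-0.0, -1.1, 0.7]
opening: 0.0001
finger_force: 0.3
t 9.15 tip(carton,mm) [ -0.  -28.4 122.8] tcp [0.583 0.009 0.296] axes(carton)
 [[1.0, 0.001, -0.001], [0.001, -1.0, -0.0], [-0.001, 0.0, -1.0]] F [-0.  -1.1  0.7] op 0.000 q [-0.08  0.57 -0.05  2.02  0.06  0.55 -1.7 ]
time: 10.15
position: [0.5824, 0.0188, 0.2938]
ee_rot: [3.141, 0.065, -0.0]
force: [0.2, -0.6, -0.5]
opening: 0.0004
finger_force: 0.0
t 10.15 tip(carton,mm) [ 1.000e-01 -1.880e+01  1.208e+02] tcp [0.582 0.019 0.294] axes(carton)
 [[1.0, 0.001, -0.0], [0.001, -1.0, -0.0], [-0.0, 0.0, -1.0]] F [ 0.2 -0.6 -0.5] op 0.000 q [-0.09  0.58 -0.05  2.02  0.05  0.54 -1.71]
```

```bash
python3 -m inch '0 0 0 0 0 .01 0;0 0 0 0 0 .005 0;0 0 0 0 0 0 0;0 0 0 0 0 0 0;0 0 0 0 0 0 0;0 0 0 0 0 0 0;0 0 0 0 0 0 0;0 0 0 0 0 0 0'; python3 h.py
```

```text
time: 11.15
position: [0.5824, 0.0188, 0.2915]
ee_rot: [3.141, 0.064, 0.001]
force: [-2.6, -0.6, 10.4]
opening: 0.0003
finger_force: 5.0
t 11.15 tip(carton,mm) [  0.3 -18.8 118.5] tcp [0.582 0.019 0.292] axes(carton)
 [[1.0, 0.001, 0.001], [0.001, -1.0, -0.0], [0.001, 0.0, -1.0]] F [-2.6 -0.6 10.4] op 0.000 q [-0.09  0.58 -0.05  2.02  0.06  0.54 -1.71]
```

```bash
python3 -m inch '0 0 0 0 0 -.2 0;0 0 0 -.125 .065 -.2 0;0 0 0 -.125 0 -.15 0.7;.875 0 0 0 0 0 .7;.875 0 0 0 0 0 .7;.875 0 0 0 0 0 .7;.875 0 0 0 0 0 .7;.875 0 0 0 0 0 .7'; python3 h.py
```

```text
time: 12.15
position: [0.5329, 0.0035, 0.4009]
ee_rot: [-2.526, -0.052, 0.016]
force: [-0.7, 1.4, -0.5]
opening: 0.0597
finger_force: 0.0
t 12.15 tip(carton,mm) [-49.9  67.8 259.5] tcp [0.533 0.004 0.401] axes(carton)
 [[1.0, 0.001, 0.0], [0.001, -0.817, 0.577], [0.001, -0.577, -0.817]] F [-0.7  1.4 -0.5] op 0.060 q [ 0.38  0.46 -0.45  2.03 -0.6   0.8  -1.11]
```

```bash
python3 -m inch '0 0 0 0 .02 .1 .7;0 0 0 0 0 .1 .7;0 0 0 0 0 .1 .7;0 0 0 0 0 .09 .7;0 0 0 0 0 0 .7;0 0 0 0 0 0 .7;0 0 0 0 0 0 .7;0 0 0 0 0 0 .7'; python3 h.py; python3 - <<'E'
from h import *
p,d=snapshot("scene");q,e=snapshot("wrist")
cv2.imwrite("pics/s2.png",np.vstack([cv2.resize(p[140:280,260:440,::-1],(720,560))[:300],cv2.resize(q[:,:,::-1],(720,450))[:300]]))
cv2.imwrite("pics/s2a.png",cv2.resize(p[120:290,250:450,::-1],(700,595),interpolation=cv2.INTER_CUBIC))
E
```

```text
time: 13.15
position: [0.5314, 0.0448, 0.335]
ee_rot: [-2.531, -0.052, 0.015]
force: [-0.5, 0.3, -0.7]
opening: 0.0595
finger_force: 0.0
t 13.15 tip(carton,mm) [-49.7 108.5 193.3] tcp [0.531 0.045 0.335] axes(carton)
 [[1.0, 0.001, 0.0], [0.0, -0.819, 0.573], [0.001, -0.573, -0.819]] F [-0.5  0.3 -0.7] op 0.059 q [ 0.32  0.56 -0.49  2.1  -0.66  0.61 -1.08]
```

View pics/s2a.png

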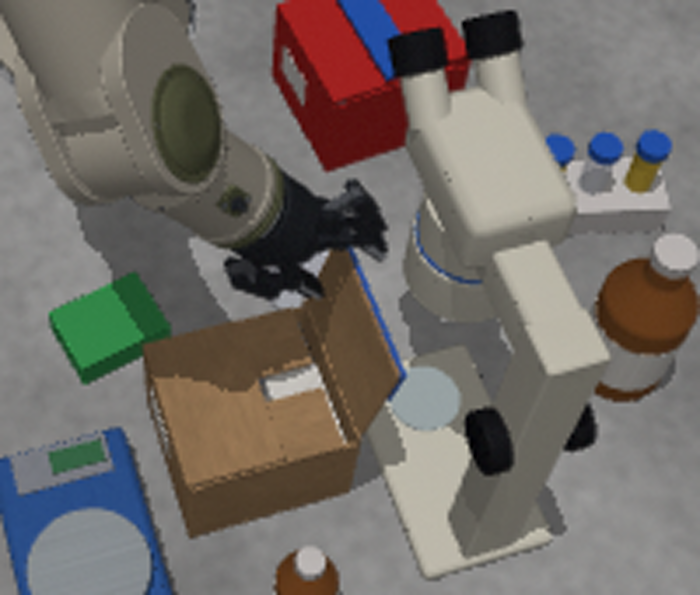

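```bash
python3 -m inch '0 0 0 0 0 .04 .7;0 0 0 0 .055 -.037 .7;0 0 0 0 .055 -.037 .7;0 0 0 0 .055 -.037 .7;0 0 0 0 .055 -.037 .7;0 0 0 0 .0625 -.02 .7;0 0 0 0 .0625 -.02 .7;0 0 0 0 .085 .008 .7'; python3 h.py; python3 - <<'E'
from h import *
p,d=snapshot("scene")
cv2.imwrite("pics/s3.png",cv2.resize(p[120:290,250:450,::-1],(700,595),interpolation=cv2.INTER_CUBIC))
E
```

```text
time: 14.25
position: [0.5349, -0.0422, 0.3078]
ee_rot: [-2.531, -0.052, 0.016]
force: [-0.1, 0.9, 0.6]
opening: 0.0597
finger_force: 0.4
t 14.25 tip(carton,mm) [-49.7  21.4 166.1] tcp [ 0.535 -0.042  0.308] axes(carton)
 [[1.0, 0.001, -0.0], [0.001, -0.819, 0.573], [0.001, -0.573, -0.819]] F [-0.1  0.9  0.6] op 0.060 q [ 0.45  0.61 -0.46  2.08 -0.6   0.66 -0.97]
```

View pics/s3.png

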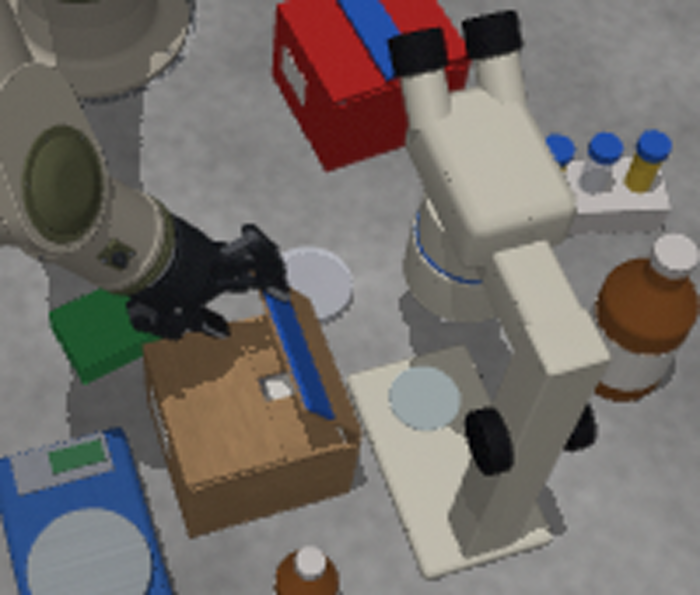

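```bash
python3 -m inch '0 0 0 0 -.025 0 .7;0 0 0 0 0 -.2 .7;0 0 0 0 0 -.2 .7;-.875 0 0 0 0 0 .7;-.875 0 0 0 0 0 0;-.875 0 0 0 0 0 0;-.875 0 0 0 0 0 0;-.875 0 0 0 0 0 0'; python3 h.py
```

```text
time: 15.3
position: [0.5365, -0.082, 0.3771]
ee_rot: [3.138, 0.067, 0.002]
force: [-0.2, -0.2, -0.7]
opening: -0.0002
finger_force: 0.0
t 15.30 tip(carton,mm) [ -49.6 -118.1  204.1] tcp [ 0.536 -0.082  0.377] axes(carton)
 [[1.0, 0.002, 0.001], [0.002, -1.0, -0.003], [0.001, 0.003, -1.0]] F [-0.2 -0.2 -0.7] op -0.000 q [ 0.07  0.42 -0.03  2.05  0.02  0.68 -1.51]
```

```bash
python3 -m inch '0 0 0 0 0 -.16 0;.94 0 0 0 0 0 0;.94 0 0 0 0 0 0;0 0 0 .067 -.22 .057 0;0 0 0 .067 -.22 .057 0;0 0 0 .067 -.22 .057 0;0 0 0 0 .029 .108 0;0 0 0 0 .029 .108 0'; python3 h.py
```

```text
time: 16.3
position: [0.5708, 0.057, 0.365]
ee_rot: [-2.878, -0.064, 0.007]
force: [-1.2, -0.3, -0.0]
opening: 0.0001
finger_force: 0.0
t 16.30 tip(carton,mm) [-10.   64.9 198. ] tcp [0.571 0.057 0.365] axes(carton)
 [[1.0, 0.004, -0.0], [0.004, -0.966, 0.26], [0.001, -0.26, -0.966]] F [-1.2 -0.3 -0. ] op 0.000 q [ 0.02  0.48 -0.21  1.99 -0.27  0.67 -1.48]
```

```bash
python3 -m inch '0 0 0 0 .062 0 0;0 0 0 0 .052 0 0;0 0 0 0 .063 .024 0;0 0 0 0 .063 .04 0;0 0 0 0 .05 .054 0;0 0 0 0 .036 .058 0;0 0 0 0 .024 .05 0;0 0 0 0 .016 .021 0'; python3 h.py
```

```text
time: 17.3
position: [0.5734, -0.0022, 0.2977]
ee_rot: [-2.877, -0.06, 0.01]
force: [-1.9, 4.3, 7.5]
opening: -0.0002
finger_force: 3.7
t 17.30 tip(carton,mm) [-10.    5.8 130.6] tcp [ 0.573 -0.002  0.298] axes(carton)
 [[1.0, 0.002, -0.002], [0.002, -0.965, 0.261], [-0.001, -0.261, -0.965]] F [-1.9  4.3  7.5] op -0.000 q [ 0.13  0.58 -0.23  2.03 -0.27  0.56 -1.36]
```

```bash
python3 -m inch '0 0 0 0 0 -.1 0;-.94 0 0 .05 0 0 0;-.94 0 0 0 -.1 0 0;0 0 0 0 -.13 0 0;0 0 0 0 0 .03 0;0 0 0 0 0 .03 0;0 0 0 0 0 .015 0;0 0 0 0 0 .01 0'; python3 h.py
```

```text
time: 18.3
position: [0.5817, 0.0368, 0.3031]
ee_rot: [3.141, 0.062, -0.001]
force: [-1.7, -1.9, 5.7]
opening: -0.0003
finger_force: 2.8
t 18.30 tip(carton,mm) [ 1.000e-01 -7.000e-01  1.301e+02] tcp [0.582 0.037 0.303] axes(carton)
 [[1.0, -0.001, -0.001], [-0.001, -1.0, -0.0], [-0.001, 0.0, -1.0]] F [-1.7 -1.9  5.7] op -0.000 q [-0.19  0.56  0.04  2.02 -0.04  0.56 -1.65]
```

```bash
python3 -m inch '0 0 0 0 0 .01 0;0 0 0 0 0 .01 0;0 0 0 0 0 0 0;0 0 0 0 0 0 0;0 0 0 0 0 0 0;0 0 0 0 0 0 0;0 0 0 0 0 0 0;0 0 0 0 0 0 0'; python3 h.py
```

```text
time: 19.3
position: [0.5816, 0.0369, 0.3001]
ee_rot: [3.14, 0.062, 0.0]
force: [-2.8, -1.7, 9.8]
opening: 0.0003
finger_force: 5.3
t 19.30 tip(carton,mm) [ 1.000e-01 -7.000e-01  1.271e+02] tcp [0.582 0.037 0.3  ] axes(carton)
 [[1.0, -0.0, 0.0], [-0.0, -1.0, -0.001], [0.0, 0.001, -1.0]] F [-2.8 -1.7  9.8] op 0.000 q [-0.19  0.57  0.04  2.02 -0.04  0.55 -1.65]
```

```bash
python3 -m inch '0 0 0 0 0 .01 0;0 0 0 0 0 .01 0;0 0 0 0 0 0 0;0 0 0 0 0 0 0;0 0 0 0 0 0 0;0 0 0 0 0 0 0;0 0 0 0 0 0 0;0 0 0 0 0 0 0'; python3 h.py
```

```text
time: 20.3
position: [0.5817, 0.0369, 0.2967]
ee_rot: [3.141, 0.062, 0.001]
force: [-5.5, -1.9, 17.1]
opening: -0.0001
finger_force: 8.7
t 20.30 tip(carton,mm) [  0.2  -0.7 123.7] tcp [0.582 0.037 0.297] axes(carton)
 [[1.0, -0.0, 0.0], [-0.0, -1.0, -0.0], [0.0, 0.0, -1.0]] F [-5.5 -1.9 17.1] op -0.000 q [-0.19  0.57  0.04  2.02 -0.04  0.55 -1.65]
```

17 N held. I'll hold one more second, then lift off gently and look.

```bash
python3 -m inch '0 0 0 0 0 0 0;0 0 0 0 0 0 0;0 0 0 0 0 0 0;0 0 0 0 0 0 0;0 0 0 0 0 0 0;0 0 0 0 0 0 0;0 0 0 0 0 0 0;0 0 0 0 0 0 0'; python3 h.py; python3 -m inch '0 0 0 0 0 -.05 0;0 0 0 0 0 -.1 0;0 0 0 0 0 -.2 0;0 0 0 0 .1 -.2 0;0 0 0 0 .25 -.1 0;0 0 0 0 .25 0 0;0 0 0 0 .25 0 0;0 0 0 0 .1 0 0'; python3 h.py; python3 - <<'E'
from h import *
p,d=snapshot("scene");X=cloud("scene",d)
P=(X-C0)@RC
hs=cv2.cvtColor(p,cv2.COLOR_RGB2HSV);m=(hs[...,0]>100)&(hs[...,0]<125)&(hs[...,1]>100)&(d>0)&(abs(P[...,0])<.08)&(abs(P[...,1])<.06)&(P[...,2]>.1)
q=P[m];print(m.sum(),np.round(np.percentile(q,[5,50,95],axis=0),3).tolist())
b=(d>0)&(abs(P[...,0])<.06)&(P[...,1]>.03)&(P[...,1]<.07)&(P[...,2]>.1);print("left flap slope",np.polyfit(P[b][:,1],P[b][:,2],1))
b=(d>0)&(abs(P[...,0])<.06)&(P[...,1]<-.03)&(P[...,1]>-.07)&(P[...,2]>.1);print("right",np.polyfit(P[b][:,1],P[b][:,2],1))
cv2.imwrite("pics/s4.png",cv2.resize(p[120:310,240:450,::-1],(650,588),interpolation=cv2.INTER_CUBIC))
E
```

```text
time: 21.3
position: [0.5817, 0.0368, 0.2967]
ee_rot: [3.141, 0.062, 0.001]
force: [-5.4, -2.6, 17.5]
opening: 0.0002
finger_force: 8.7
t 21.30 tip(carton,mm) [  0.2  -0.7 123.7] tcp [0.582 0.037 0.297] axes(carton)
 [[1.0, -0.001, 0.001], [-0.001, -1.0, -0.0], [0.001, 0.0, -1.0]] F [-5.4 -2.6 17.5] op 0.000 q [-0.19  0.57  0.04  2.02 -0.04  0.55 -1.65]
time: 22.3
position: [0.589, -0.1557, 0.4254]
ee_rot: [3.14, 0.057, 0.0]
force: [0.5, 0.1, -0.2]
opening: 0.0001
finger_force: 0.0
t 22.30 tip(carton,mm) [-2.000e-01 -1.935e+02  2.524e+02] tcp [ 0.589 -0.156  0.425] axes(carton)
 [[1.0, -0.004, 0.0], [-0.004, -1.0, -0.001], [0.0, 0.001, -1.0]] F [ 0.5  0.1 -0.2] op 0.000 q [ 0.11  0.44  0.07  1.86 -0.04  0.85 -1.33]
535 [[-0.065, -0.02, 0.128], [0.003, -0.002, 0.131], [0.067, 0.016, 0.135]]
left flap slope [-0.00253698  0.12642651]
right [-0.02406364  0.11917514]
```

View pics/s4.png

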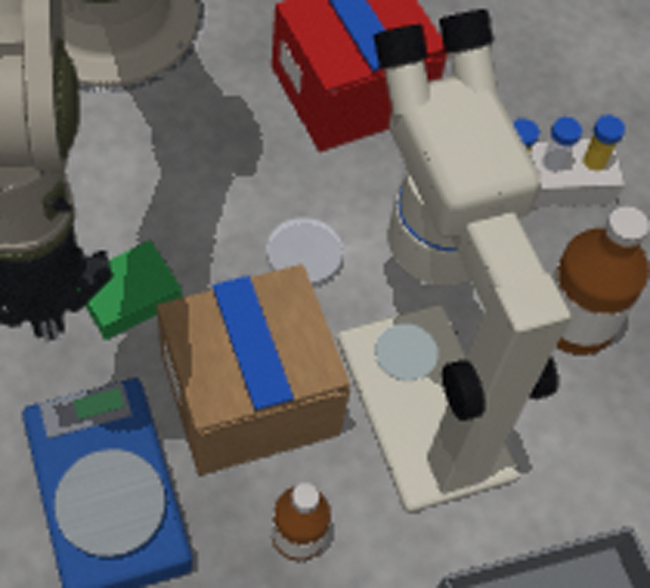

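The carton is closed. The strip (crop s4 255,340) lies flat with its top at 131 mm, as specified, nothing else on the bench has moved, and the arm is clear. I'm handing the job in.

```bash
python3 -c "
from plant import job_done
print(job_done())"
```

```text
the job is handed in; nothing more can be done
None
```

The carton is closed in the required order, the blue strip was pressed at about 17 N for over a second and released, nothing else on the bench was visibly moved, and the job was handed in at about 22 s; the hand-in call returned no verdict.

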